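Brush the walnut shells off the chopping board

ROBOT

A 6-joint arm with a two-finger parallel gripper is mounted at the origin on a cart in front of the work surface, level with it; the furniture and walls round the work are solid. World frame = base frame: x ahead of the robot, y to its left, z up, the work surface at z = 0. Lengths are in m, angles in rad, forces in N, time in s.
With the tool pointing down it reaches from about 0.425 to 0.95 m from the base axis. Payload 3.5 kg.
Tool frame: the origin (TCP) lies between the finger pads; the fingertips stand 22 mm ahead of it and the grasp point (between the pads) lies 3 mm ahead of it; z points along the fingers, y is the direction in which the jaws open and shut (so a half turn about z gives the same grasp; the last joint's range is limited). The gripper opens to 85 mm and grips with 20 to 120 N. Pads are 22 mm wide; open, the fingers measure 114 mm over their backs; the gripper's body (76 mm by 85 mm) begins 54 mm behind the grasp point. The pads swing forward as they close: fully open they stand 13 mm farther back than shut.
Start: joints at [-1.383, 0.286, 1.577, -0, 1.279, -0.15], TCP at [0.224, -0.637, 0.253] pointing down, gripper open.
Joint ranges: [-2.77, 2.77], [-0.9, 2.22], [0.21, 2.48], [-1.53, 4.67], [0.24, 2.81], [-2.84, 2.84]. Speed limits (rad/s): [2.79, 2.79, 3.14, 3.14, 3.14, 3.14].

INTERFACE

Orientations are given as a unit quaternion [w, x, y, z].
In Python, from rig import robot, gripper_to, planner, monitor, cams, order gives the robot as it stands. The module is installed in compiled form; this text tells all that it offers. Calls block until the motion is done:
- robot.move_ptp(position, orientation): joint-space move of the TCP to a pose.
- robot.move_straight(position, rotation=None, max_speed=0.15, threshold=None): straight line of the TCP; rotation=None keeps the orientation; max_speed is the mean speed in m/s. With threshold (N) it stops when the force on the tool has changed by that much, and returns True; else False.
- robot.movej(angles): joint-space move.
- gripper_to(opening, f_grip=None): finger opening in m; f_grip is the grip in N (None keeps the last); returns when the fingers have stopped.
- robot.dwell(seconds).
- planner.inverse_kinematics(position, orientation): joint angles nearest the present ones, or None.
- monitor.state(): the state.
- cams.capture(name): name is "scene" or "top" or "wrist"; returns a dict with "frame" (420x560x3 uint8, blue, green, red), "z_map" (420x560 float32, m along the optical axis (not along the pixel's ray), 0 where there is no reading), "vfov" (degrees; the focal length in pixels is half the picture's height over the tangent of half this angle, whatever the lens; pixels are square), "cx", "cy" (the principal point, pixels), "rvec" (rotation vector, rad) and "tvec" (3), from world to camera coordinates, as OpenCV has them. Camera axes: x right, y down, z forward; pixel columns grow to the right and rows downward; lengths in m; the calibration is good to about 2 mm. A picture is of the moment at which its call begins.
A pose or a line that the arm cannot do raises robot.IKError and nothing moves.
- order.finish_job(): hands the job in, once; it reports no verdict.
The state is a dict: "clock": time; "joints": joint angles; "qvel": joint speeds; "effort": joint torques, N m; "tool_pos": TCP position; "orientation": TCP orientation; "ft_force": force on the tool from outside, world axes, zero at the start; "torque": the same for the moment, N m; "width": finger opening in m.
Only numpy, scipy, OpenCV 4.12 (cv2) and the standard library are available. Lean on these libraries where they do the work, as an engineer would, in place of code of your own. Each camera call takes 0.05 s, during which the arm holds its last target.

TASK

Take the wooden crumb brush and sweep both walnut shell halves off the chopping board into the white tray tucked under the board's left end. Touch the shells only with the brush, never with the gripper. Then put the brush back on the sideboard, upright on its bristles, not on the board or in the tray.

Things in the scene. Friction and masses are not known exactly. Their poses are not given: they have to be found in the camera images.
- brush_grip (a point): wooden crumb brush standing on its stiff tan bristles, right of the board; 128 (x) x 42 (y) x 90 mm high, 120 g. Point: middle of its upright grip bar, 68 mm above the bristle ends; x along the brush, y across it (sweeping faces look to +y and -y). Grip bar 96 mm long (x), 24 mm thick (y), from 44 to 90 mm above the bristle ends. Bristle block 120 x 34 x 32 mm high, rigid.
- shell_a_mid (a point): half a walnut shell, brown, a ridged dome 38 mm across and 20 mm high, 12 g, lying rim down on the chopping board; the point is on its axis, 9 mm above the rim. Lies within 46 mm of the board's long centre line. The one nearer the board's right end.
- shell_b_mid (a point): half a walnut shell, brown, a ridged dome 38 mm across and 20 mm high, 12 g, lying rim down on the chopping board; the point is on its axis, 9 mm above the rim. Lies within 46 mm of the board's long centre line. The one nearer the tray.
- board: brown chopping board on feet, fixed, 170 (x) x 250 (y) x 21 mm. Origin: centre of its underside, 28 mm above the sideboard (top 49 mm above it); +y to its left end. White open tray fixed under that end: x -114 to 114, y 111 to 269 mm in this frame; walls 6 mm thick, 24 high, floor 4 mm above the sideboard. Things pushed over the left edge (y = 125 mm) fall in.

How it is judged:
By the outcome, as a careful person would: the job done as asked, in the order asked, and still so for the second after the job is handed in, with the robot touching nothing.
It also fails if it takes over 51 s, if anything falls off the work surface, if the arm or the gripper's body presses on something with over 40 N, if the wrist force passes 120 N, or if a joint passes its speed limit or range.

## Working session

There is one attempt and no reset: what is moved stays moved. The work goes in short steps, each a Python script; the robot and the scene stay as the last script left them, time stands still between calls to the robot, and variables do not carry over. Pictures are saved under pics/ and viewed, and the job is handed in when it is done.

```bash
mkdir -p pics; cat > h.py <<'E'
import numpy as np, cv2
from rig import robot, gripper_to, planner, monitor, cams, order
def cap(n,fn):
    c=cams.capture(n); cv2.imwrite('pics/'+fn+'.png',c['frame']); np.savez('pics/'+fn+'.npz',**c); return c
def cloud(c):
    z=c['z_map']; h,w=z.shape; f=h/2/np.tan(np.radians(c['vfov'])/2)
    u,v=np.meshgrid(np.arange(w),np.arange(h))
    P=np.stack([(u-c['cx'])/f*z,(v-c['cy'])/f*z,z],-1)
    R,_=cv2.Rodrigues(np.array(c['rvec'],float)); t=np.array(c['tvec'],float).ravel()
    W=(P-t)@R; W[z==0]=np.nan; return W
E
python3 - <<'E'
from h import *
for n in ('top','scene'):
    c=cap(n,n+'0'); print(n,c['vfov'],c['cx'],c['cy'],c['rvec'],c['tvec'])
s=monitor.state(); print(s)
E
```

```text
top 43.335534535087746 280.11445649105343 202.1255559948822 [ 2.14369347 -2.03935367  0.23328689] [-0.16632421  0.54327184  0.95059418]
scene 57.24431365386134 277.5532748564775 203.57175748509002 [ 0.68561193 -2.6977838   1.00571636] [0.39129061 0.35173203 0.64110118]
{'clock': 0.1, 'joints': array([-1.38304908e+00,  2.87089826e-01,  1.57807871e+00, -3.30620954e-05,
        1.27857807e+00, -1.50009681e-01]), 'qvel': array([-1.02925579e-03,  4.02901175e-05, -2.77523726e-03,  2.13823427e-03,
        6.26483012e-04, -1.78290691e-04]), 'effort': array([ 5.89975916e-04, -4.07298839e+01, -2.93699831e+01, -1.40799957e-04,
        3.40659033e-03,  6.40148201e-07]), 'tool_pos': array([ 0.22358449, -0.63629843,  0.25205089]), 'orientation': array([-1.07648610e-03,  9.85772516e-01,  1.68081486e-01, -3.61423209e-05]), 'ft_force': array([-0.1227268 ,  0.33981229, -0.11139505]), 'torque': array([ 0.05732523, -0.01031608, -0.00952638]), 'width': 0.08568278623881108}
```

View pics/top0.png

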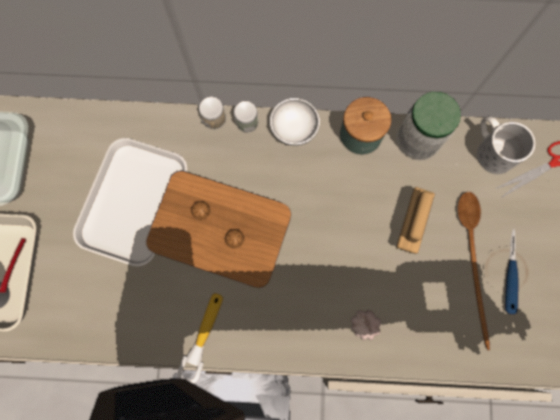

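View pics/scene0.png

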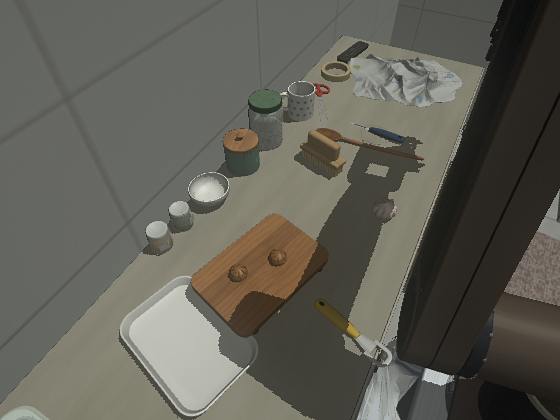

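The top view shows the board around (219,228), shells at (200,210) and (235,238), the tray at (130,200), and the brush at (417,220) with its grip bar at about (422,215). Next I'll measure these.

```bash
python3 - <<'E'
import numpy as np,cv2
from h import cloud
c=dict(np.load('pics/top0.npz')); W=cloud(c); np.save('W.npy',W)
z=W[...,2]
def reg(u0,u1,v0,v1,zl,zh):
    m=np.zeros(z.shape,bool); m[v0:v1,u0:u1]=True
    return m&(z>zl)&(z<zh)
print('table z',np.nanmedian(z[260:280,320:350]),'board',np.nanmedian(z[200:260,180:270]))
for n,a in dict(grip=(385,445,175,265,.078,.11),brushlow=(385,445,175,265,.02,.05),board=(140,300,160,300,.04,.056),sa=(222,250,224,252,.056,.09),sb=(186,216,196,224,.056,.09)).items():
    m=reg(*a); p=W[m]; r=cv2.minAreaRect((p[:,:2]*1000).astype(np.float32)); print(n,m.sum(),p.mean(0).round(4),p[:,2].max().round(4),r)
i=c['frame']
cv2.imwrite('pics/cr.png',np.hstack([cv2.resize(i[160:300,140:300],None,fx=3,fy=3,interpolation=2)[:420,:400],cv2.resize(i[175:265,385:445],(280,420),interpolation=2)]))
E
```

```text
table z 0.003362609826326423 board 0.04944336966807848
grip 663 [ 0.5318 -0.4019  0.089 ] 0.0957 ((533.6636962890625, -403.78692626953125), (25.14771270751953, 95.0835189819336), 73.1420669555664)
brushlow 620 [ 0.5228 -0.3928  0.0449] 0.05 ((533.7965087890625, -404.0384216308594), (42.871334075927734, 128.3894805908203), 73.9349594116211)
board 10550 [ 0.4956 -0.0245  0.0493] 0.0558 ((498.5270690917969, -23.245391845703125), (250.23623657226562, 170.5507354736328), 74.48796844482422)
sa 278 [ 0.4765 -0.056   0.0645] 0.0738 ((477.3069152832031, -55.591041564941406), (34.685585021972656, 34.64097595214844), 48.467567443847656)
sb 274 [0.5275 0.0123 0.0645] 0.0728 ((528.8511962890625, 13.05752182006836), (34.34074401855469, 35.35993576049805), 37.997344970703125)
```

View pics/cr.png

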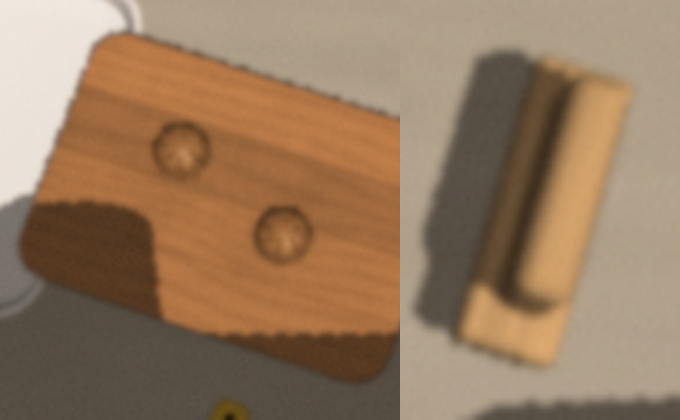

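```bash
cat >> h.py <<'E'
def qd(yaw_y): # tool down, tool y at angle yaw_y deg
    t=np.radians(yaw_y+90)/2; t=t if abs(t)<np.pi/2 else t-np.pi
    return np.array([0,np.cos(t),np.sin(t),0])
QB=qd(-106.4); QS=qd(-105.5)
BC=np.array([.4985,-.0232]); a=np.radians(74.5); EY=np.array([np.cos(a),np.sin(a)]); EX=np.array([EY[1],-EY[0]])
def bw(x,y,z): return np.r_[BC+x*EX+y*EY,z]
G=np.array([.5337,-.4039])
E
python3 - <<'E'
from h import *
for p,q in ((np.r_[G,.07],QB),(bw(.005,-.1,.122),QS),(bw(.005,-.1,.25),QS),(bw(.005,.15,.122),QS)): print(planner.inverse_kinematics(p,q))
robot.move_ptp(np.r_[G,.17],QB)
robot.move_straight(np.r_[G,.070],max_speed=.1,threshold=8)
print(monitor.state()['tool_pos'],monitor.state()['ft_force'])
gripper_to(.015,60)
s=monitor.state();print(s['clock'],s['tool_pos'],s['width'],s['ft_force'])
robot.move_straight(np.r_[G,.20],max_speed=.15)
s=monitor.state();print(s['clock'],s['tool_pos'],s['width'],s['ft_force'])
c=cap('scene','s1'); cap('top','t1')
E
```

```text
[-7.99164006e-01  4.67174891e-01  1.69987339e+00 -4.44089210e-16
  9.74544369e-01  1.05786632e+00]
[-4.55111865e-01  3.52193840e-02  2.12147150e+00 -4.44089210e-16
  9.84901769e-01  1.38621050e+00]
[-4.55111865e-01 -1.23600043e-01  2.01994605e+00 -4.44089210e-16
  1.24524665e+00  1.38621050e+00]
[ 3.50358588e-02  1.74863265e-01  1.96797730e+00 -4.44089210e-16
  9.98752090e-01  1.87635822e+00]
[ 0.5342747  -0.40443904  0.07108653] [ 0.80145465 -0.23528114 -0.47265642]
3.3167 [ 0.53390142 -0.40412984  0.07034407] 0.023360598171126814 [0.69687679 0.39353402 0.88895287]
4.3333 [ 0.53306925 -0.40327314  0.19828797] 0.023253218224826115 [-0.3653997   0.36695321 -0.73042111]
```

View pics/s1.png

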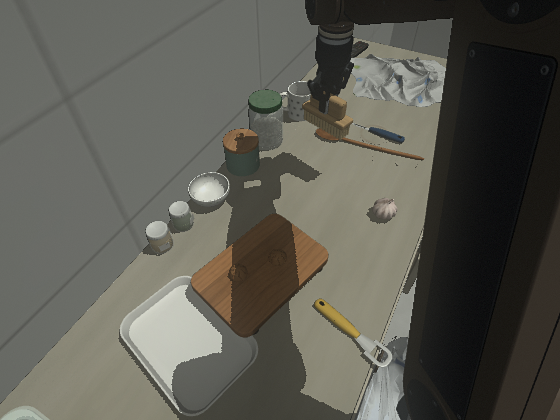

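The brush is held at about (328,115) in the scene view, and the shells haven't moved, at (238,272) and (278,258). Next I'll move behind shell a and lower the brush.

```bash
python3 - <<'E'
from h import *
robot.move_ptp(bw(.005,-.1,.2),QS)
print(robot.move_straight(bw(.005,-.1,.1225),max_speed=.08,threshold=6))
s=monitor.state();print(s['clock'],s['tool_pos'],s['ft_force'])
cap('scene','s2'); 
i=cv2.imread('pics/s2.png'); cv2.imwrite('pics/s2c.png',cv2.resize(i[180:380,150:400],None,fx=3,fy=3,interpolation=2))
E
```

```text
False
6.6583 [ 0.477113   -0.12111492  0.12316995] [-0.51273419  0.31180851 -2.16271051]
```

View pics/s2c.png

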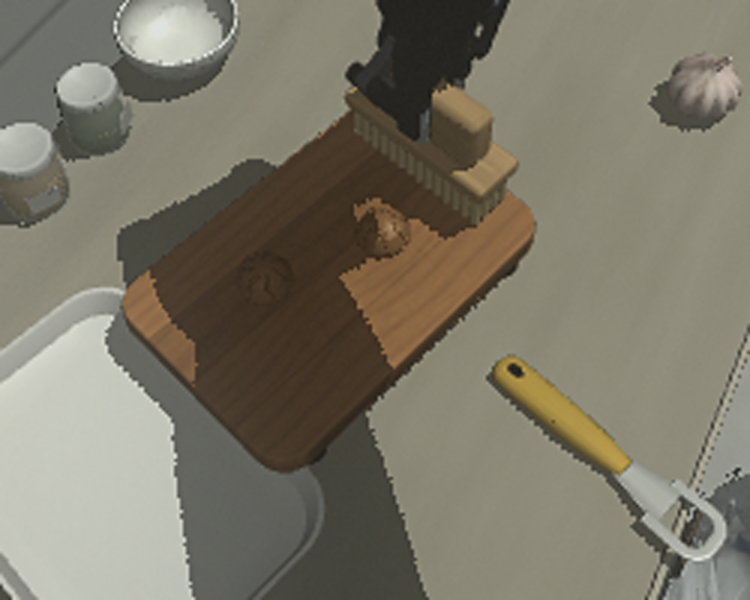

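The brush sits just above the board behind both shells and spans them. In the crop, shell a is at (383,230) and shell b at (265,277). Now I'll sweep.

```bash
python3 - <<'E'
from h import *
print(robot.move_straight(bw(.005,.055,.1225),max_speed=.06,threshold=15))
s=monitor.state();print(s['clock'],s['tool_pos'],s['ft_force'],s['width'])
cap('scene','s3'); 
i=cv2.imread('pics/s3.png'); cv2.imwrite('pics/s3c.png',cv2.resize(i[180:380,150:400],None,fx=3,fy=3,interpolation=2))
E
```

```text
False
9.4417 [0.51798375 0.02834489 0.12247905] [ 0.05009117  0.38355309 -1.0956235 ] 0.023767354056827162
```

View pics/s3c.png

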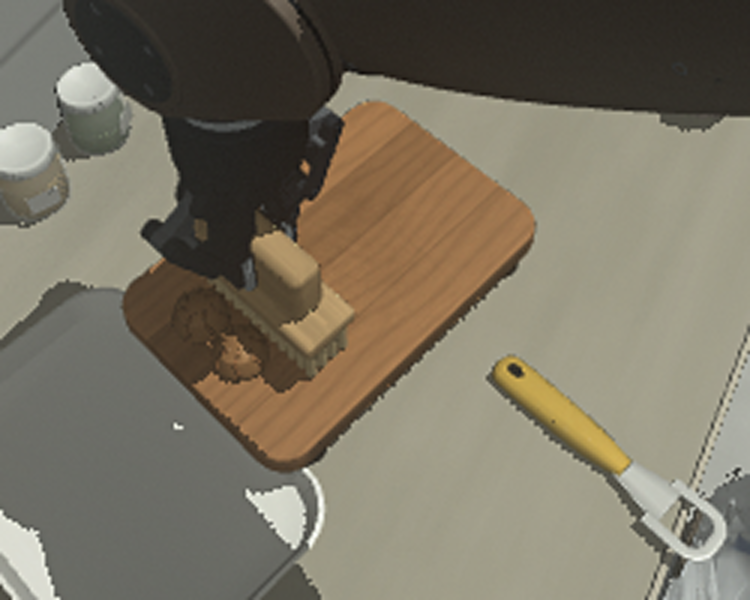

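Both shells are ahead of the bristles, at (237,355) and (197,318) in the crop. The far one is nearer the brush's far end, so I'll drift the brush slightly to that side while finishing the sweep.

```bash
python3 - <<'E'
from h import *
robot.move_straight(bw(.013,.085,.1225),max_speed=.06,threshold=15)
print(robot.move_straight(bw(.013,.155,.1225),max_speed=.06,threshold=15))
s=monitor.state();print(s['clock'],s['tool_pos'],s['ft_force'],s['width'])
robot.move_straight(bw(.013,.155,.2),max_speed=.15)
robot.move_ptp(bw(.005,-.1,.2),QS)
print(monitor.state()['clock'])
cap('scene','s4');cap('top','t4')
a=cv2.imread('pics/s4.png');b=cv2.imread('pics/t4.png')
cv2.imwrite('pics/s4c.png',np.hstack([cv2.resize(a[210:410,110:340],(460,400)),cv2.resize(b[130:280,60:180],(320,400))]))
E
```

```text
False
11.475 [0.55236976 0.12241219 0.12243437] [-0.83750172  0.08503321 -0.75170743] 0.02322717540857732
13.1417
```

View pics/s4c.png

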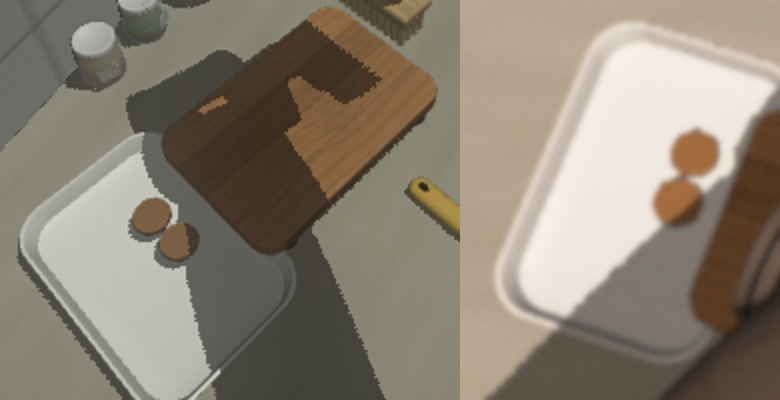

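Both shells are in the tray, flipped over, at (151,216) and (179,242) in the left crop. Next I'll put the brush back where it stood.

```bash
python3 - <<'E'
from h import *
robot.move_ptp(np.r_[G,.16],QB)
robot.move_straight(np.r_[G,.085],max_speed=.1)
print(robot.move_straight(np.r_[G,.0690],max_speed=.02,threshold=4))
s=monitor.state();print(s['clock'],s['tool_pos'],s['ft_force'])
gripper_to(.05)
robot.dwell(.2)
robot.move_straight(np.r_[G,.2],max_speed=.1)
robot.movej([-1.383,0.286,1.577,0,1.279,-0.15])
s=monitor.state();print(s['clock'],s['tool_pos'])
cap('scene','s5');cap('top','t5')
c=dict(np.load('pics/t5.npz'));W=cloud(c);p=W[175:265,385:445].reshape(-1,3);p=p[(p[:,2]>.078)&(p[:,2]<.12)]
print(len(p),p.mean(0),p[:,2].max())
E
```

```text
True
15.9583 [ 0.53352043 -0.4038147   0.0703306 ] [1.73753347 0.10484196 4.51502208]
19.45 [ 0.22445987 -0.63613744  0.25295334]
659 [ 0.53139662 -0.40178483  0.08898435] 0.09526671345307029
```

View pics/s5.png

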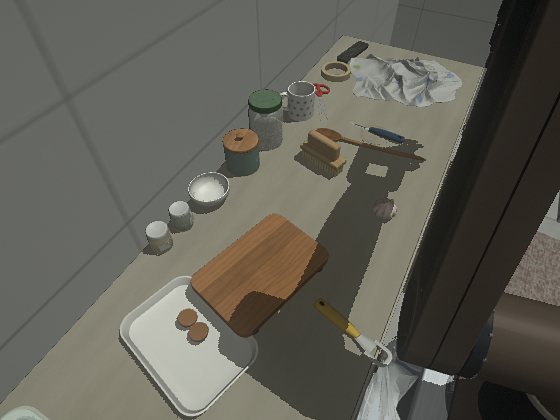

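View pics/t5.png

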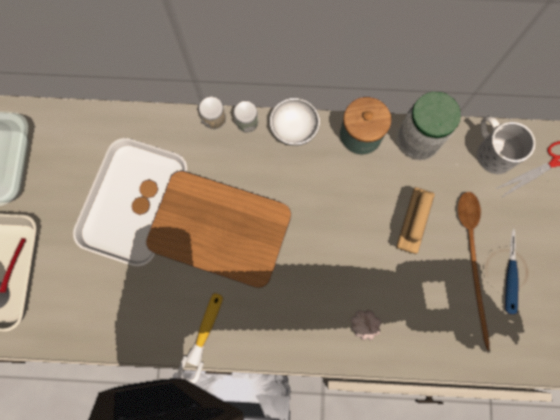

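The shells lie in the tray (top view (149,188) and (141,205)), the board is clear, and the brush stands upright at (417,220) with the arm away from everything.

```bash
python3 -c "
from h import *
order.finish_job()"
```

```text
the job is handed in; nothing more can be done
```

The job is done and handed in: both walnut shell halves are in the white tray, and the brush is back on the sideboard, upright on its bristles. I gripped the brush by its bar and pushed both shells off the board's left end in one pass. I then set the brush down where it had stood.

- **Pictures:** The last pictures show both shells in the tray (they flipped over as they fell), the board empty, and nothing else moved.
- **Brush position:** It is within about 1 mm of its original spot, and its height matches the first measurement.
- **Time and force:** The last clock reading, after the arm was back at its start pose, was about 19.5 s. The highest tool force I printed was about 5 N, though I only read it at a few points.
- **Shell contact:** In the pictures taken during the sweep, only the bristles were near the shells. I did not check this continuously.

No checks failed or disagreed.

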